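Clamp the vial block on the shaker

ROBOT

A 6-joint arm with a two-finger parallel gripper is mounted at the origin on the work surface. World frame = base frame: x ahead of the robot, y to its left, z up, the work surface at z = 0. Lengths are in m, angles in rad, forces in N, time in s.
With the tool pointing down it reaches from about 0.35 to 0.725 m from the base axis. Payload 4.3 kg.
Tool frame: the origin (TCP) lies midway between the tips of the shut fingers; the grasp point (between the pads) lies 19 mm behind it; z points along the fingers, y is the line along which they close (so a half turn about z gives the same grasp; the last joint's range is limited). The gripper opens to 85 mm and grips with 20 to 120 N. Pads are 22 mm wide; open, the fingers measure 114 mm over their backs; the gripper's body (76 mm by 85 mm) begins 54 mm behind the grasp point. The pads swing forward as they close: fully open they stand 13 mm farther back than shut.
Start: joints at [-1.297, 0.377, 0.081, 1.274, 0, 1.46], TCP at [0.215, -0.533, 0.231] pointing down, gripper open.
Joint ranges: [-2.72, 2.72], [-0.84, 1.66], [-1.02, 1.22], [-1.77, 2.12], [-1.37, 1.28], [-3.14, 3.14]. Speed limits (rad/s): [2.57, 2.57, 3.14, 3.14, 3.14, 3.14].

INTERFACE

Orientations are given as a unit quaternion [w, x, y, z].
In Python, from rig import monitor, grab_frame, ticket, nets gives the robot as it stands. The module is installed in compiled form; this text tells all that it offers.
- The arm moves only by the tool apply_moves, never from a script. Its argument "motion" is a list of rows, each a list of 7 numbers: the shift along the world's x, y, z scaled (see below), then the turn, a rotation vector about the world's x, y, z scaled (see below), then the opening, from -1 (shut) to 1 (fully open). In form: [[x, y, z, wx, wy, wz, gripper], ...]. A call has 1 to 5 rows; each row is the pose to reach, as a shift and turn from the pose commanded when the call began; what a row does not reach only later rows make up. The controller multiplies each number of a shift by 0.25 m and each number of a turn by 1.5 rad. A row lasts 1/8 s, in which the tool goes at most 62.5 mm and 10.7 degrees, less where a joint would pass 70% of its speed; a pose out of reach is approached as far as the arm can. A call with a number of a shift or a turn outside -1 to 1 is refused whole. A call with a gripper value outside its range is refused whole. The fingers move at their own pace and stop on an object; "squeeze" is the grip in N (left out, the last holds). Time passes only in rows, so rows that repeat a pose let the fingers close. It gives the time, the measured TCP pose, the force, the opening and the grip force at its end, in the units of the state.
- monitor.sense(): the state, without advancing time (a new reading comes with each control period).
- grab_frame(name): name is "side" or "top"; returns a dict with "frame" (480x640x3 uint8, red, green, blue), "camera_matrix" (3x3 intrinsics, pixels), "origin" and "rotation" of the camera in the world. Camera axes: x right, y down, z forward; pixel columns grow to the right and rows downward; lengths in m; the calibration is good to about 2 mm. A picture is of the moment at which its call begins. There is no depth.
- ticket.sign_off(): hands the job in; it is judged then, once.
Trained networks look in a picture, given as the dict that the camera call returned (one of the last four; its "shot" number tells which), for a name from the list of things; names that differ only in an ending like _2 or _b are one class to them, and where a whole thing is asked for, a point or a joint stands for the part that bears it (a point fixed in the world has none). Each returns a list of dicts, best first, with "conf" (0 to 1); they miss things now and then, are a little off and sometimes report something else, mostly with a low value. They report only what shows in the picture. A call takes as long as a camera call.
- nets.boxes_of(picture, name): "box" ([left, top, width, height] in pixels, round what is visible of it).
- nets.masks_of(picture, name): "pixels" (480x640 bool, what is visible of it) and "box" ([left, top, width, height] in pixels, round what is visible of it).
- nets.place_of(picture, name): "xy" ([column, row] in pixels: a listed point, or the origin of a listed thing).
The state is a dict: "time_s": time; "qpos": joint angles; "joint_velocities": joint speeds; "effort": joint torques, N m; "tcp_pos": TCP position; "eef_rot": TCP orientation; "contact_force": force on the tool from outside, world axes, zero at the start; "moment": the same for the moment, N m; "opening": opening from 0.0 (shut) to 1.0 (fully open); "grasp_force": force on a finger pad.
Only numpy, scipy, OpenCV 4.12 (cv2) and the standard library are available. Lean on these libraries where they do the work, as an engineer would, in place of code of your own. Each camera call takes 0.05 s, during which the arm holds its last target. There are 200 camera calls.

TASK

On the shaker one vial block is not clamped yet: its red lever still stands up. With the fingers, push that block along its lane until it sits against the end stop under the clamp, then push its red lever over and down past its dead point until it snaps and stays locked. Only push, do not pick anything up; leave the other block clamped and the rest of the bench undisturbed.

Things in the scene. Friction and masses are not known exactly. Their poses are not given: they have to be found in the camera images.
- lane: The unclamped lane, an aluminium channel 98 x 372 mm fixed on the shaker next to an identical clamped lane (either may be in front). Origin: centre of its underside; y along it towards end stop and clamp, z up. Its floor is 5 mm above the origin (90 mm above the bench). Side lips 82 mm apart, 8 mm above the floor, guide the block from y = -185 to +20 mm. Yaw varies by 0.25 rad either way.
- stop (a point): Middle of the end stop's face, at floor level: a steel plate across the lane at y = +20 mm, 18 mm high above the floor. Axes as lane.
- block: Blue vial block, 0.4 to 0.7 kg, loose in the lane: 78 (x) x 150 (y) x 35 mm high, six white-capped amber vials fixed in it, up to 63 mm above its underside. Origin: centre of its underside; y along the lane. The +y end, 40 mm without vials, goes under the clamp's foot. It starts 25 to 50 mm short of the stop and slides with 2 to 6 N.
- block_back (a point): Middle of the block's rear (-y) end face, the one to push on; 17.5 mm above the lane floor.
- block_front (a point): Middle of the block's +y end face, 17.5 mm above the lane floor; the block is home when this face touches the end stop.
- lever (a joint): Open clamp's red lever, rad: 0 fully open, 1.571 locked. It stands 1.745 minus this value above the lane's +y direction: open, upright leaning 10 deg to the block; locked, along +y 10 deg above level. Starts 0 to 0.25, stays there; past 0.75 it falls by its weight until at 1.08 the foot meets a block that is home; then 5 N at the grip takes it to the dead point, 1.43, where it snaps to 1.571.
- lever_hinge (a point): Centre of the lever's hinge pin, fixed on the clamp, 62 mm above the lane floor; the pin runs along the lane's x. Axes as lane.
- lever_grip (a point): Point on the lever's centre line 90 mm from the hinge; y axis along the lever to its free end. The red grip covers 44 to 116 mm from the hinge, 20 mm wide (along lane x), 14 mm thick in the swing direction. To close, push on the side of the grip that faces the block, then down on it.
- clamp_foot: Black rubber foot, 20 mm across, at the end of the clamp bar; origin: centre of its underside. With the lever open it is swung up, and the bar and spindle reach no higher than 125 mm above the lane floor, over y = -10 to +70 mm of the lane. Closed, it comes down at y = 0 of the lane on the block's steel wear plate, gives up to 5 mm and presses with about 30 N.
- other_block: The other, identical vial block, in the other lane 102 mm away, home and clamped. Origin: centre of its underside.
- other_lever (a joint): Angle of the other clamp's red lever, rad: 0 = locked (points along +y, 10 degrees above level), 1.571 = open. It starts locked and is to stay so.
- other_lever_grip (a point): Point on the other lever's centre line 90 mm from its hinge.
- red_cap_bottle: Red-capped white plastic bottle, 68 mm across, 125 mm tall. On the bench, not part of the job. Origin: centre of its underside.
- flask: Clear conical flask, 82 mm across the foot, 122 mm tall. On the bench, not part of the job. Origin: centre of its underside.
- beaker: Glass beaker, 70 mm across, 95 mm tall. On the bench, not part of the job. Origin: centre of its underside.
- pitcher: Translucent plastic pitcher with a handle, about 124 mm across, 165 mm tall. On the bench, not part of the job. Origin: centre of its underside.
- burette_bottle: Amber bottle 94 mm across carrying a white bottle-top burette, 265 mm tall in all. On the bench, not part of the job. Origin: centre of its underside.
- marker: Blue marker pen lying on the bench, 130 mm long, 17 mm thick. Not part of the job. Origin: on the bench under its middle.

How it is judged:
By the outcome, as a careful person would: the job done as asked, in the order asked, and still so for the second after the job is handed in, with the robot touching nothing.
It also fails if it takes over 48 s, if anything falls off the work surface, if the arm or the gripper's body presses on something with over 40 N, if the wrist force passes 120 N, or if a joint passes its speed limit or range.

## Working session

There is one attempt and no reset: what is moved stays moved. The work goes in short steps, Python scripts to look and compute and a tool call to move; the robot and the scene stay as the last step left them, time stands still between calls to the robot, and variables do not carry over. Pictures are saved under pics/ and viewed, at most 10 in all, crops included, and the job is handed in when it is done.

Besides the shell and the picture viewer there is one more tool, called in YAML: its name, and indented under it one key for each argument. apply_moves: Moves the arm, as the interface text tells. Its arguments: {"type":"object","properties":{"motion":{"type":"array","items":{"type":"array","items":{"type":"number"}}},"squeeze":{"type":"number"}},"required":["motion"]}

```bash
mkdir -p pics; cat > h.py <<'E'
import numpy as np, cv2
from rig import monitor, grab_frame, ticket, nets
def ray(p,uv):
    K=np.array(p["camera_matrix"]);R=np.array(p["rotation"])
    d=R@np.linalg.solve(K,[uv[0],uv[1],1.]);return np.array(p["origin"]),d/np.linalg.norm(d)
def onz(p,uv,z):
    o,d=ray(p,uv);return o+d*(z-o[2])/d[2]
def tri(p,a,q,b):
    o1,d1=ray(p,a);o2,d2=ray(q,b)
    s=np.linalg.lstsq(np.c_[d1,-d2],o2-o1,rcond=None)[0]
    A=o1+s[0]*d1;B=o2+s[1]*d2
    return (A+B)/2,np.linalg.norm(A-B)
def proj(p,X):
    R=np.array(p["rotation"]);c=R.T@(np.array(X)-p["origin"]);u=np.array(p["camera_matrix"])@c;return u[:2]/u[2]
def save(p,n): cv2.imwrite(f"pics/{n}.png",p["frame"][:,:,::-1])
E
python3 - <<'E'
from h import *
t=grab_frame("top");s=grab_frame("side");save(t,"t0");save(s,"s0")
print(t["origin"],s["origin"],monitor.sense()["eef_rot"])
for n in ["lane","stop","block","block_back","block_front","lever_hinge","lever_grip","clamp_foot","other_block","other_lever_grip","burette_bottle","pitcher","flask","beaker","red_cap_bottle"]:
    a=nets.place_of(t,n);b=nets.place_of(s,n)
    print(n,[(np.round(x["xy"]),round(x["conf"],2)) for x in a[:2]],[(np.round(x["xy"]),round(x["conf"],2)) for x in b[:2]],end=" ")
    if a and b:
        X,e=tri(t,a[0]["xy"],s,b[0]["xy"]);print(X.round(4),round(e,4))
    else: print()
E
```

```text
[0.41702827 0.05151168 1.64495397] [-0.40568621 -1.07058309  1.07589374] [-9.34086402e-04  9.81640231e-01  1.90739553e-01 -7.98383149e-05]
lane [(array([343., 204.]), 0.8)] [(array([372., 268.]), 0.73), (array([310., 242.]), 0.71)] Traceback (most recent call last):
  File "<stdin>", line 8, in <module>
  File "h.py", line 9, in tri
    o1,d1=ray(p,a);o2,d2=ray(q,b)
          ~~~^^^^^
  File "h.py", line 5, in ray
    d=R@np.linalg.solve(K,[uv[0],uv[1],1.]);return np.array(p["origin"]),d/np.linalg.norm(d)
      ~^~~~~~~~~~~~~~~~~~~~~~~~~~~~~~~~~~~~
ValueError: matmul: Input operand 1 has a mismatch in its core dimension 0, with gufunc signature (n?,k),(k,m?)->(n?,m?) (size 3 is different from 4)
```

```bash
sed -i 's/R=np.array(p\["rotation"\])/R=rot(p)/' h.py; cat >> h.py <<'E'
from scipy.spatial.transform import Rotation
def rot(p): 
    q=np.array(p["rotation"]).ravel()
    return Rotation.from_quat(q[[1,2,3,0]]).as_matrix()
E
python3 - <<'E'
from h import *
t=grab_frame("top");s=grab_frame("side");save(t,"t0");save(s,"s0")
print(t["rotation"])
for n in ["lane","stop","block","block_back","block_front","lever_hinge","lever_grip","clamp_foot","other_block","other_lever_grip","burette_bottle","pitcher","flask","beaker","red_cap_bottle"]:
    a=nets.place_of(t,n);b=nets.place_of(s,n)
    print(n,[(np.round(x["xy"]),round(x["conf"],2)) for x in a[:2]],[(np.round(x["xy"]),round(x["conf"],2)) for x in b[:2]],end=" ")
    if a and b:
        X,e=tri(t,a[0]["xy"],s,b[0]["xy"]);print(X.round(4),round(e,4))
    else: print()
cv2.imwrite("pics/st.png",np.vstack([t["frame"][100:400,:,::-1],s["frame"][100:400,:,::-1]]))
E
```

```text
[-0.00710688  0.71571022 -0.69818687  0.01560335]
lane [(array([343., 206.]), 0.92), (array([231., 199.]), 0.2)] [(array([370., 267.]), 0.97)] [ 0.5626 -0.0559  0.0903] 0.0032
stop [(array([333., 202.]), 0.9)] [(array([369., 261.]), 0.68)] [ 0.576  -0.0292  0.095 ] 0.015
block [(array([374., 210.]), 0.95)] [(array([387., 282.]), 0.91)] [ 0.5539 -0.1447  0.0875] 0.0016
block_back [(array([401., 216.]), 0.95)] [(array([401., 290.]), 0.6)] [ 0.5371 -0.2184  0.1122] 0.0016
block_front [(array([352., 205.]), 0.72)] [(array([373., 261.]), 0.58), (array([393., 358.]), 0.28)] [ 0.5599 -0.0758  0.1277] 0.0006
lever_hinge [(array([314., 190.]), 0.65)] [(array([357., 234.]), 0.69), (array([369., 242.]), 0.35)] [0.5926 0.0348 0.1574] 0.0094
lever_grip [(array([309., 189.]), 0.42)] [(array([356., 214.]), 0.51)] [0.5913 0.044  0.2259] 0.0004
clamp_foot [(array([342., 199.]), 0.62)] [(array([369., 243.]), 0.41)] [ 0.5709 -0.0433  0.172 ] 0.0032
other_block [(array([353., 242.]), 0.71), (array([422., 293.]), 0.35)] [(array([350., 285.]), 0.92), (array([387., 285.]), 0.28)] [ 0.4598 -0.0846  0.0879] 0.0009
other_lever_grip [(array([269., 217.]), 0.78)] [(array([373., 270.]), 0.64), (array([318., 222.]), 0.61)] [ 0.5981  0.0979 -0.0142] 0.1892
burette_bottle [(array([492., 206.]), 0.87)] [] 
pitcher [(array([120., 238.]), 0.95)] [(array([237., 219.]), 0.98), (array([400., 292.]), 0.58)] [4.596e-01 6.035e-01 3.000e-04] 0.0109
flask [(array([231., 200.]), 0.7)] [(array([309., 245.]), 0.82)] [ 0.5779  0.2796 -0.0044] 0.0051
beaker [(array([174., 180.]), 0.87)] [(array([294., 220.]), 0.76)] [0.6327 0.4497 0.0053] 0.0029
red_cap_bottle [(array([432., 260.]), 0.57), (array([312., 191.]), 0.34)] [(array([391., 358.]), 0.64)] [ 0.4098 -0.3279  0.0083] 0.0115
```

View pics/st.png

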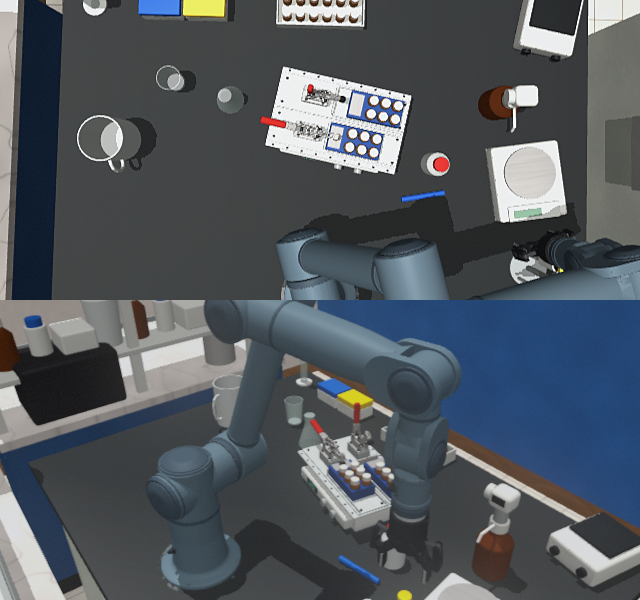

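```bash
cat >> h.py <<'E'
from scipy.optimize import least_squares
def fit(pics):
    # params: lane x,y,yaw, block y in lane, hinge y in lane, lever angle
    def pts(v):
        L=lambda x,y,z:np.array([v[0]+x*np.cos(v[2])-y*np.sin(v[2]),v[1]+x*np.sin(v[2])+y*np.cos(v[2]),.085+z])
        e=1.745-v[5]
        return dict(lane=L(0,0,0),stop=L(0,.02,.005),block=L(0,v[3],.005),block_back=L(0,v[3]-.075,.0225),block_front=L(0,v[3]+.075,.0225),
          lever_hinge=L(0,v[4],.067),lever_grip=L(0,v[4]+.09*np.cos(e),.067+.09*np.sin(e)))
    obs=[]
    for p in pics:
        for n in ["lane","stop","block","block_back","block_front","lever_hinge","lever_grip"]:
            r=nets.place_of(p,n)
            if r and r[0]["conf"]>.35: obs.append((p,n,np.array(r[0]["xy"])))
    f=lambda v:np.concatenate([proj(p,pts(v)[n])-xy for p,n,xy in obs])
    r=least_squares(f,[.5626,-.056,-.2,-.09,.08,.1],loss="soft_l1",f_scale=1.5)
    res=f(r.x).reshape(-1,2)
    for (p,n,xy),d in zip(obs,res): print(n,p["shot"],xy.round(),d.round(1))
    print("lane",r.x.round(4)); 
    for k,X in pts(r.x).items(): print(k,X.round(4))
E
python3 - <<'E'
from h import *
t=grab_frame("top");s=grab_frame("side")
fit([t,s]); r=nets.place_of(t,"burette_bottle");print(onz(t,r[0]["xy"],0))
print(nets.boxes_of(t,"burette_bottle")[0]["box"], monitor.sense()["qpos"])
E
```

```text
lane 5 [342. 205.] [ 0.3 -1.7]
stop 5 [334. 204.] [ 1.2 -1.8]
block 5 [370. 208.] [3.3 1.2]
block_back 5 [402. 213.] [-2.1  1.4]
block_front 5 [348. 206.] [-0.1 -2. ]
lever_hinge 5 [311. 192.] [-1.6  2.5]
lever_grip 5 [312. 189.] [0.3 1.7]
lane 6 [370. 268.] [ 0.2 -0.9]
stop 6 [367. 263.] [-0.8 -0.3]
block 6 [384. 285.] [ 2.3 -3.4]
block_back 6 [401. 290.] [-0.5  0.3]
block_front 6 [373. 264.] [-0.2  0. ]
lever_hinge 6 [354. 233.] [0.8 1.8]
lever_grip 6 [357. 213.] [-0.2 -1.3]
lane [ 0.5692 -0.0513 -0.1793 -0.0917  0.095   0.1096]
lane [ 0.5692 -0.0513  0.085 ]
stop [ 0.5727 -0.0316  0.09  ]
block [ 0.5528 -0.1416  0.09  ]
block_back [ 0.5394 -0.2154  0.1075]
block_front [ 0.5662 -0.0678  0.1075]
lever_hinge [0.5861 0.0421 0.152 ]
lever_grip [0.5851 0.0364 0.2418]
[ 0.5762928  -0.51598468  0.        ]
[476.9, 188.0, 62.5, 41.0] [-1.29727502e+00  3.77295118e-01  8.10140628e-02  1.27439304e+00
  1.01060148e-05  1.46051772e+00]
```

apply_moves:
  motion:
    - [0.16,0.14,0.1,0,0,0.1,-1]
    - [0.32,0.28,0.12,0,0,0.2,-1]
    - [0.5,0.42,0.12,0,0,0.3,-1]
    - [0.65,0.56,0.12,0,0,0.4,-1]
    - [0.8,0.68,0.12,0,0,0.5,-1]
  squeeze: 60

```text
time_s: 3.32
tcp_pos: [0.4165, -0.3618, 0.2616]
eef_rot: [0.0, 0.842, 0.539, 0.0]
contact_force: [-0.1, 0.2, 0.3]
opening: -0.002
grasp_force: 0.0
```

apply_moves:
  motion:
    - [0.2,0.2,-0.08,0,0,0.08,-1]
    - [0.46,0.4,-0.12,0,0,0.16,-1]
    - [0.46,0.41,-0.12,0,0,0.16,-1]

```text
time_s: 3.7
tcp_pos: [0.5321, -0.2583, 0.2306]
eef_rot: [-0.0, 0.772, 0.635, 0.0]
contact_force: [-0.1, 0.3, 0.4]
opening: 0.001
grasp_force: 0.0
```

```bash
python3 - <<'E'
from h import *
t=grab_frame("top");s=grab_frame("side")
m=monitor.sense();print(m["tcp_pos"],m["eef_rot"],m["contact_force"],m["opening"],m["qpos"],m["time_s"])
fit([t,s]); 
cv2.imwrite("pics/v1.png",np.hstack([cv2.resize(p["frame"][a:a+150,b:b+200,::-1],(400,300),interpolation=3) for p,a,b in((t,140,240),(s,180,290))]))
E
```

```text
[ 0.53222078 -0.25790518  0.23038421] [-5.92943167e-04  7.71686717e-01  6.36002471e-01  3.41399974e-04] [-0.54781662 -0.06766832 -1.26075209] 0.003565540097027393 [-5.59015456e-01  4.12785933e-01  1.31553770e-01  1.29047253e+00
  1.02342826e-03  1.20396257e+00] 3.8
lane 7 [342. 205.] [-0.6 -2.8]
stop 7 [333. 202.] [ 1.7 -1.2]
block 7 [373. 212.] [ 2.9 -3. ]
block_back 7 [402. 213.] [0.5 1.7]
block_front 7 [352. 200.] [-1.7  2.7]
lever_hinge 7 [312. 189.] [1.2 4.1]
lever_grip 7 [314. 189.] [ 0.8 -0.3]
lane 8 [376. 268.] [-5.  -1.3]
stop 8 [366. 261.] [1.9 1.5]
block 8 [386. 284.] [ 1.7 -2. ]
block_back 8 [403. 291.] [-1.3 -0. ]
block_front 8 [375. 265.] [-0.3 -0.2]
lever_hinge 8 [366. 261.] [ -8.6 -25. ]
lever_grip 8 [359. 368.] [-1.000e-01 -1.566e+02]
lane [ 0.573  -0.0509 -0.1943 -0.0982  0.0846  0.1583]
lane [ 0.573  -0.0509  0.085 ]
stop [ 0.5768 -0.0312  0.09  ]
block [ 0.554  -0.1472  0.09  ]
block_back [ 0.5395 -0.2208  0.1075]
block_front [ 0.5685 -0.0736  0.1075]
lever_hinge [0.5893 0.0322 0.152 ]
lever_grip [0.589  0.0308 0.242 ]
```

View pics/v1.png

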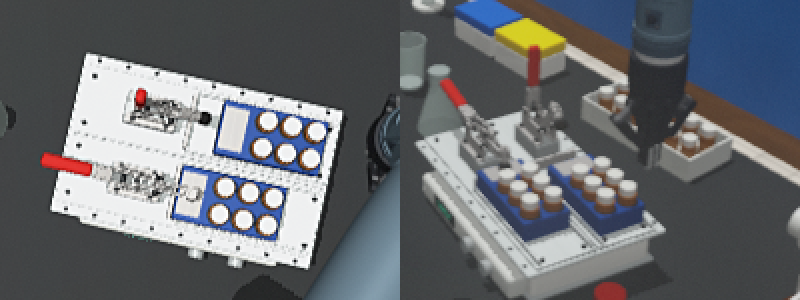

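apply_moves:
  motion:
    - [0,0,-0.2,0,0,0,-1]
    - [0,0,-0.4,0,0,0,-1]
    - [0,0,-0.505,0,0,0,-1]
    - [0.011,0.059,-0.505,0,0,0,-1]
    - [0.015,0.079,-0.505,0,0,0,-1]

```text
time_s: 5.12
tcp_pos: [0.5349, -0.24, 0.1064]
eef_rot: [0.001, 0.773, 0.635, 0.0]
contact_force: [0.7, 0.6, -0.8]
opening: 0.001
grasp_force: 0.0
```

apply_moves:
  motion:
    - [0.008,0.039,0,0,0,0,-1]
    - [0.015,0.079,0,0,0,0,-1]
    - [0.023,0.118,0,0,0,0,-1]
    - [0.023,0.118,0,0,0,0,-1]

```text
time_s: 5.62
tcp_pos: [0.5405, -0.2108, 0.1058]
eef_rot: [0.0, 0.773, 0.635, 0.001]
contact_force: [-0.0, -1.2, -0.0]
opening: -0.004
grasp_force: 0.2
```

apply_moves:
  motion:
    - [0.006,0.03,0,0,0,0,-1]
    - [0.012,0.06,0,0,0,0,-1]
    - [0.015,0.075,0,0,0,0,-1]

```text
time_s: 6.0
tcp_pos: [0.5438, -0.193, 0.1054]
eef_rot: [0.001, 0.773, 0.634, -0.0]
contact_force: [-0.6, -5.1, 3.6]
opening: -0.0
grasp_force: 2.5
```

apply_moves:
  motion:
    - [0.003,0.015,0,0,0,0,-1]
    - [0.006,0.03,0,0,0,0,-1]

```text
time_s: 6.25
tcp_pos: [0.5449, -0.1867, 0.1052]
eef_rot: [0.001, 0.773, 0.634, -0.002]
contact_force: [-2.7, -13.4, 1.3]
opening: -0.0
grasp_force: 6.8
```

apply_moves:
  motion:
    - [0.003,0.015,0,0,0,0,-1]
    - [0.006,0.03,0,0,0,0,-1]

```text
time_s: 6.5
tcp_pos: [0.5449, -0.1867, 0.1055]
eef_rot: [0.006, 0.775, 0.632, -0.008]
contact_force: [-8.5, -32.7, -0.4]
opening: 0.0
grasp_force: 17.1
```

apply_moves:
  motion:
    - [-0.015,-0.08,0,0,0,0,-1]
    - [-0.03,-0.14,0,0,0,0,-1]
    - [-0.03,-0.14,0.25,0,0,0,-1]
    - [-0.03,-0.14,0.45,0,0,0,-1]
    - [-0.03,-0.14,0.6,0,0,0,-1]

```text
time_s: 7.12
tcp_pos: [0.5392, -0.2121, 0.257]
eef_rot: [-0.0, 0.773, 0.634, 0.001]
contact_force: [0.1, 0.2, 0.1]
opening: 0.002
grasp_force: 0.0
```

```bash
python3 - <<'E'
from h import *
t=grab_frame("top");s=grab_frame("side")
m=monitor.sense();print(m["tcp_pos"],m["contact_force"],m["time_s"])
fit([t,s]); 
cv2.imwrite("pics/v2.png",np.hstack([cv2.resize(p["frame"][a:a+150,b:b+200,::-1],(400,300),interpolation=3) for p,a,b in((t,140,240),(s,180,290))]))
E
```

```text
[ 0.54113338 -0.21300831  0.25961532] [ 0.47726903 -0.47067073 -0.29363758] 7.225
lane 9 [344. 206.] [-1.3 -1.1]
stop 9 [174. 181.] [161.   21.9]
block 9 [353. 242.] [  8.  -33.3]
block_back 9 [387. 214.] [0.  1.4]
block_front 9 [336. 203.] [-0.9 -0.9]
lever_hinge 9 [359. 207.] [-33.8  -9.7]
lever_grip 9 [309. 187.] [-0.4  2.3]
lane 10 [371. 268.] [-2.2 -0.3]
stop 10 [367. 262.] [-0.7  0.9]
block 10 [378. 279.] [-0.6 -3.2]
block_front 10 [366. 257.] [0.2 1.2]
lever_hinge 10 [357. 234.] [4.9 7.5]
lever_grip 10 [355. 212.] [0.7 1.6]
lane [ 0.566  -0.052  -0.2245 -0.0542  0.0533  0.7249]
lane [ 0.566 -0.052  0.085]
stop [ 0.5705 -0.0325  0.09  ]
block [ 0.554  -0.1048  0.09  ]
block_back [ 0.5373 -0.178   0.1075]
block_front [ 0.5707 -0.0317  0.1075]
lever_hinge [ 0.5779 -0.      0.152 ]
lever_grip [0.5884 0.0459 0.2287]
```

View pics/v2.png

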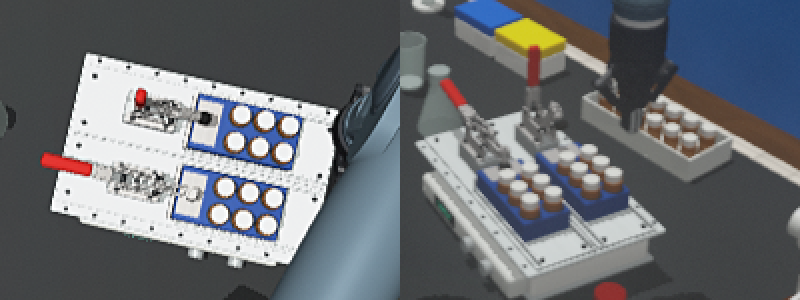

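apply_moves:
  motion:
    - [0.04,0.2,0,0,0,0,-1]
    - [0.08,0.4,0,0,0,0,-1]
    - [0.12,0.6,-0.02,0,0,0,-1]
    - [0.15,0.76,-0.05,0,0,0,-1]
    - [0.166,0.84,-0.05,0,0,0,-1]

```text
time_s: 8.55
tcp_pos: [0.5803, -0.0008, 0.2421]
eef_rot: [-0.0, 0.773, 0.635, -0.0]
contact_force: [-0.0, -0.9, 0.0]
opening: 0.001
grasp_force: 0.0
```

```bash
python3 - <<'E'
from h import *
t=grab_frame("top");s=grab_frame("side")
m=monitor.sense();print(m["tcp_pos"],m["contact_force"],m["time_s"])
for p in(t,s):
    r=nets.masks_of(p,"lever_grip")
    print([(x["box"],round(x["conf"],2)) for x in r[:2]],[x["xy"] for x in nets.place_of(p,"lever_grip")[:2]],proj(p,m["tcp_pos"]))
cv2.imwrite("pics/v3.png",np.hstack([cv2.resize(p["frame"][a:a+112,b:b+150,::-1],(400,300),interpolation=3) for p,a,b in((t,140,260),(s,170,300))]))
E
```

```text
[ 0.58078393 -0.00124531  0.2426811 ] [ 0.99817933 -0.92076604 -0.08582388] 8.65
[] [] [326.83174356 192.48578174]
[([349.9, 208.8, 10.9, 32.5], 0.68)] [[358.2, 211.0]] [363.72905334 216.22115635]
```

View pics/v3.png

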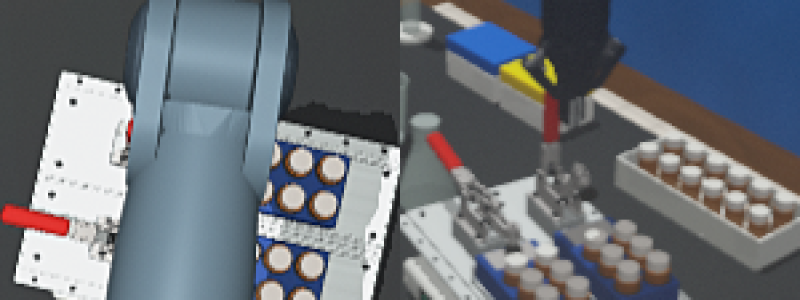

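apply_moves:
  motion:
    - [0.008,0.04,0,0,0,0,-1]
    - [0.015,0.08,0,0,0,0,-1]
    - [0.023,0.12,0,0,0,0,-1]

```text
time_s: 9.22
tcp_pos: [0.5864, 0.0279, 0.2426]
eef_rot: [0.0, 0.773, 0.634, 0.0]
contact_force: [-0.7, -0.4, -0.1]
opening: -0.002
grasp_force: 0.0
```

apply_moves:
  motion:
    - [0.008,0.04,0,0,0,0,-1]
    - [0.015,0.08,-0.01,0,0,0,-1]
    - [0.023,0.12,-0.02,0,0,0,-1]

```text
time_s: 9.6
tcp_pos: [0.5922, 0.0582, 0.2374]
eef_rot: [0.0, 0.773, 0.634, 0.0]
contact_force: [0.2, -0.2, 0.4]
opening: 0.003
grasp_force: 0.1
```

```bash
python3 - <<'E'
from h import *
s=grab_frame("side");t=grab_frame("top")
m=monitor.sense();print(m["tcp_pos"],m["contact_force"],m["time_s"],proj(s,m["tcp_pos"]))
cv2.imwrite("pics/v4.png",np.hstack([cv2.resize(p["frame"][a:a+112,b:b+150,::-1],(400,300),interpolation=3) for p,a,b in((t,140,240),(s,170,300))]))
E
```

```text
[0.59193466 0.05857677 0.2369672 ] [-0.49690179 -0.64592814 -0.07163071] 9.7 [353.67603941 209.24911272]
```

View pics/v4.png

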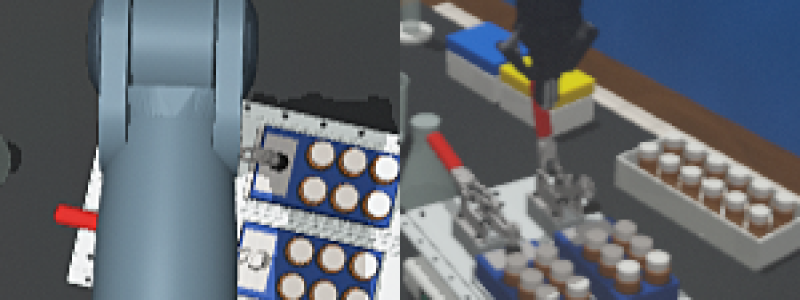

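apply_moves:
  motion:
    - [0.008,0.04,-0.02,0,0,0,-1]
    - [0.016,0.08,-0.04,0,0,0,-1]
    - [0.023,0.12,-0.06,0,0,0,-1]
    - [0.031,0.16,-0.08,0,0,0,-1]

```text
time_s: 10.2
tcp_pos: [0.5998, 0.0981, 0.2171]
eef_rot: [-0.0, 0.773, 0.634, -0.0]
contact_force: [-0.1, 0.2, 1.1]
opening: 0.003
grasp_force: 0.0
```

```bash
python3 - <<'E'
from h import *
s=grab_frame("side");t=grab_frame("top")
m=monitor.sense();print(m["tcp_pos"],m["contact_force"],m["time_s"],proj(s,m["tcp_pos"]))
cv2.imwrite("pics/v5.png",np.hstack([cv2.resize(p["frame"][a:a+112,b:b+150,::-1],(400,300),interpolation=3) for p,a,b in((t,140,240),(s,170,300))]))
E
```

```text
[0.5994828  0.09847304 0.21662065] [ 0.45298811  0.3559416  -0.24672264] 10.3 [347.20801468 209.32376443]
```

View pics/v5.png

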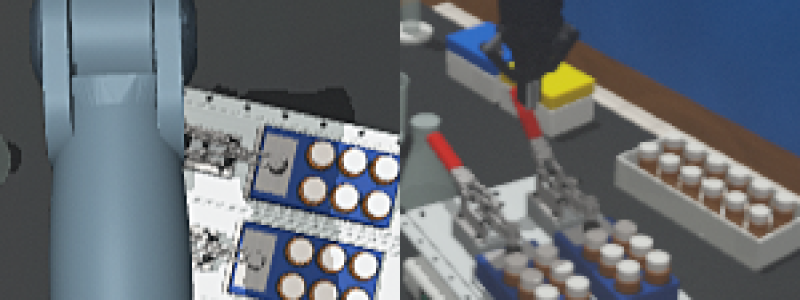

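apply_moves:
  motion:
    - [0.004,0.02,-0.02,0,0,0,-1]
    - [0.008,0.04,-0.05,0,0,0,-1]
    - [0.012,0.06,-0.08,0,0,0,-1]

```text
time_s: 10.68
tcp_pos: [0.6034, 0.1126, 0.198]
eef_rot: [0.0, 0.773, 0.634, 0.001]
contact_force: [0.2, 0.4, 4.3]
opening: -0.001
grasp_force: 2.0
```

apply_moves:
  motion:
    - [0,0,-0.03,0,0,0,-1]
    - [0,0,-0.06,0,0,0,-1]
    - [0,0,-0.08,0,0,0,-1]

```text
time_s: 11.05
tcp_pos: [0.6019, 0.112, 0.1761]
eef_rot: [-0.001, 0.773, 0.634, -0.001]
contact_force: [-0.0, 0.1, -0.1]
opening: 0.001
grasp_force: 0.0
```

apply_moves:
  motion:
    - [0,0,0.2,0,0,0,-1]
    - [0,0,0.4,0,0,0,-1]
    - [0,-0.2,0.45,0,0,0,-1]
    - [-0.05,-0.45,0.45,0,0,0,-1]
    - [-0.1,-0.65,0.45,0,0,0,-1]

```text
time_s: 11.68
tcp_pos: [0.5773, -0.0523, 0.2895]
eef_rot: [0.0, 0.773, 0.634, -0.0]
contact_force: [0.3, -0.5, 0.0]
opening: -0.003
grasp_force: 0.0
```

apply_moves:
  motion:
    - [-0.05,-0.2,0,0,0,0,-1]
    - [-0.1,-0.4,0,0,0,0,-1]
    - [-0.15,-0.6,0,0,0,0,-1]
    - [-0.15,-0.6,0,0,0,0,-1]

```text
time_s: 12.18
tcp_pos: [0.5389, -0.2036, 0.2891]
eef_rot: [-0.0, 0.775, 0.632, -0.001]
contact_force: [-0.1, -0.3, -0.1]
opening: -0.001
grasp_force: 0.0
```

```bash
python3 - <<'E'
from h import *
s=grab_frame("side");t=grab_frame("top")
m=monitor.sense();print(m["tcp_pos"],m["contact_force"],m["time_s"])
for n in("lever_grip","other_lever_grip"): 
  a,b=nets.place_of(t,n),nets.place_of(s,n); print(n,[x["xy"] for x in a],[x["xy"] for x in b])
  if a and b: print(tri(t,a[0]["xy"],s,b[0]["xy"]))
cv2.imwrite("pics/v6.png",np.hstack([cv2.resize(p["frame"][a:a+112,b:b+150,::-1],(400,300),interpolation=3) for p,a,b in((t,150,250),(s,180,300))]))
E
```

```text
[ 0.53984363 -0.20045032  0.2894329 ] [-0.72564797  0.25820196  0.22689895] 12.275
lever_grip [[276.0, 185.3]] [[344.2, 218.5], [357.3, 235.4], [365.6, 259.5]]
(array([0.6097246 , 0.13172737, 0.16340896]), np.float64(0.00926776230553751))
other_lever_grip [[269.0, 220.4], [176.8, 183.1]] [[316.2, 222.3]]
(array([0.51031542, 0.14914903, 0.17729199]), np.float64(0.0030934487281669342))
```

View pics/v6.png

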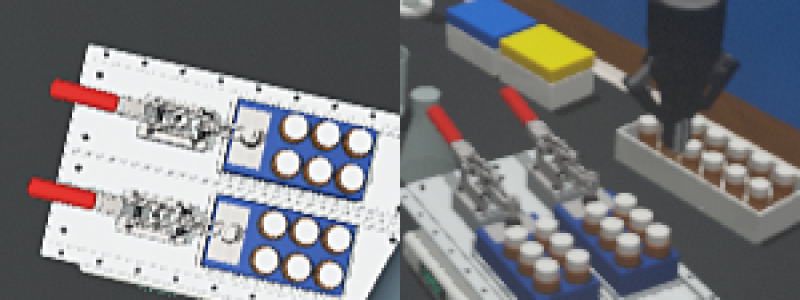

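Both red levers now lie parallel at the same slope: the far one at crop (85,95) in the top view, the near one at (62,190). Both feet are on their blocks, so the clamp is locked, and the gripper is clear of everything.

```bash
python3 -c "
from rig import ticket
print(ticket.sign_off())"
```

```text
the job is handed in; nothing more can be done
None
```

I pushed the block home against the end stop and pushed its red lever over until it snapped locked; the final pictures show it lying level with the other, still-clamped lever. The job was handed in at about 12 s on the robot's clock.

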